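# Set out two cases of wax blocks for cutting

### The arm

A 6-joint arm with a two-finger parallel gripper is mounted at the origin on the work surface. World frame = base frame: x ahead of the robot, y to its left, z up, the work surface at z = 0. Lengths are in m, angles in rad, forces in N, time in s.
With the tool pointing down it reaches from about 0.2 to 0.875 m from the base axis. Payload 3.4 kg.
Tool frame: the origin (TCP) lies midway between the tips of the shut fingers; the grasp point (between the pads) lies 19 mm behind it (ctrl.grip_depth is the distance from the TCP to the grasp point, in m); z points along the fingers, y is the line along which they close (so a half turn about z gives the same grasp; the last joint's range is limited). The gripper opens to 94 mm and grips with 3 to 60 N. Pads are 16 mm wide; open, the fingers measure 119 mm over their backs; the gripper's body (75 mm by 177 mm) begins 78 mm behind the grasp point.
Start: joints at [1.205, 0.276, 1.505, -0, 1.361, -0.121], TCP at [0.139, 0.558, 0.205] pointing down, gripper open.
Joint ranges: [-2.89, 2.89], [-0.75, 2.08], [0.22, 2.7], [-1.18, 4.32], [0.11, 2.71], [-2.7, 2.7]. Speed limits (rad/s): [2.57, 2.57, 3.14, 3.14, 3.14, 3.14].

### API

Orientations are given as a rotation vector (axis times angle).
In Python, from workcell import ctrl gives the robot as it stands.
- The arm moves only by the tool play_rows, never from a script. Its argument "moves" is a list of rows, each an object of numbers: "dx", "dy", "dz": the shift along the tool's x, y, z in m; "wx", "wy", "wz": the turn, a rotation vector about the tool's x, y, z in degrees; "grip": the finger opening in m, from 0 to 0.094. In form: [{"dx": .., "dy": .., "dz": .., "wx": .., "wy": .., "wz": .., "grip": ..}, ...]. A call has 1 to 8 rows; each row is the pose to reach, as a shift and turn from the pose commanded when the call began, along the tool's axes at that moment; what a row does not reach only later rows make up. A row lasts 1/12 s, in which the tool goes at most 41.7 mm and 7.16 degrees, less where a joint would pass 70% of its speed; a pose out of reach is approached as far as the arm can. A call with a gripper value outside its range is refused whole. The fingers move at their own pace and stop on an object; "force" is the grip in N (left out, the last holds). Time passes only in rows, so rows that repeat a pose let the fingers close. It gives the time, the measured TCP pose, the force, the opening and the grip force at its end, in the units of the state.
- ctrl.get_obs(): the state, without advancing time (a new reading comes with each control period).
- ctrl.capture(name): name is "scene" or "top" or "wrist"; returns a dict with "img" (384x512x3 uint8, red, green, blue), "range_z" (384x512 float32, m along the optical axis (not along the pixel's ray), 0 where there is no reading), "intrinsics" (3x3 intrinsics, pixels), "pose" (4x4, takes a point from camera to world coordinates). Camera axes: x right, y down, z forward; pixel columns grow to the right and rows downward; lengths in m; the calibration is good to about 2 mm. A picture is of the moment at which its call begins.
- ctrl.hand_in(): hands the job in; it is judged then, once.
The state is a dict: "clock": time; "joint_positions": joint angles; "qvel": joint speeds; "effort": joint torques, N m; "tool_pos": TCP position; "tcp_rot": TCP orientation; "force": force on the tool from outside, world axes, zero at the start; "torque": the same for the moment, N m; "width": finger opening in m; "finger_force": force on a finger pad.
Only numpy, scipy, OpenCV 4.12 (cv2) and the standard library are available. Lean on these libraries where they do the work, as an engineer would, in place of code of your own. Each camera call takes 0.05 s, during which the arm holds its last target. There are 200 camera calls.

### The job

Two cases of large wax blocks are to be laid out on the steel tray in cutting order, and the first block of each already lies at the tray's left: one with a ring-shaped slice of tissue, the other with three straight strips of tissue. Take the four waiting blocks from the grey mat and lay each one flat, wax face up, in its own case's row, running straight along the tray to the right of that first block (left and right as the robot sees them): next to it the matching block with the long full-size wax, then the matching one with the short square wax, end to end with gaps of about 20 mm. Leave the two first blocks and the other things on the bench where they are.

Things in the scene. Friction and masses are not known exactly. Their poses are not given: they have to be found in the camera images.
- tray: Steel layout tray, fixed, 240 x 360 mm, rim 14 mm high, floor and rim 3 mm thick. Origin: centre of its underside; x away from the robot, y along the 360 mm side to the robot's left. It stands to the left or right, turned up to 0.15 rad; a near and a far row, about 92 mm apart, run along its y.
- ring_first_c (a point): First block of the ring case, on the tray near its left end, in the near or far row; a brown ring-shaped slice of tissue; its wax is long, full-size (62 x 46 mm). Cassette 74 mm long (own y), 52 wide (own x), 9.5 high, wax on top: 19 high in all, 40 to 95 g; grip the cassette low, across its width. Point: centre, 9.5 mm above the underside. Its own y points left along the row, so the row continues to its -y.
- strip_first_c (a point): First block of the strip case, already on the tray near its left end, in the other row; three straight brown strips of tissue side by side; its wax is long, full-size (62 x 46 mm). Same form, size, axes and point as ring_first_c.
- ring_long_c (a point): Waiting block on the grey mat (240 x 240 x 3 mm, fixed): a brown ring-shaped slice of tissue; its wax is long, full-size (62 x 46 mm). Same cassette and point as ring_first_c, its y within 0.5 rad of the robot's y.
- ring_square_c (a point): Waiting block on the grey mat: a brown ring-shaped slice of tissue; its wax is short and square (36 x 36 mm, the cassette's ends are bare). Otherwise like ring_long_c.
- strip_long_c (a point): Waiting block on the grey mat: three straight brown strips of tissue side by side; its wax is long, full-size (62 x 46 mm). Otherwise like ring_long_c.
- strip_square_c (a point): Waiting block on the grey mat: three straight brown strips of tissue side by side; its wax is short and square (36 x 36 mm, the cassette's ends are bare). Otherwise like ring_long_c.
- brush: Bystander: small wooden brush lying on the bench left of the work, 190 mm long, 8 mm thick. Origin on the bench at its middle.
- dispenser: Bystander: flat grey blade dispenser, 94 x 34 x 16 mm, on the bench right of the work. Origin: centre of its underside.
Not all that is in view belongs to the job. What is shaped like the part that bears ring_square_c but green is not meant.

How it is judged:
At the end, for the whole second after the job is handed in: In each row, rightward from the first block: its own long block at 94 mm (within 15, in line within 15), its square block at 188 mm (within 25, in line within 18) and 79 to 109 mm from the long one; all flat on the tray, wax up, aligned within 0.3 rad, released, at rest (x of ring_long_c in the frame of ring_first_c between -0.015 and 0.015 m and y of ring_long_c in the frame of ring_first_c between -0.109 and -0.079 m and x of ring_square_c in the frame of ring_first_c between -0.018 and 0.018 m and y of ring_square_c in the frame of ring_first_c between -0.213 and -0.163 m and horizontal distance between ring_square_c and ring_long_c between 0.079 and 0.109 m and angle between the y axis of each of ring_long_c, ring_square_c and the y axis of ring_first_c, either way round below 0.3 rad and angle between each of ring_long_c, ring_square_c, strip_long_c, strip_square_c's own z axis and vertical below 0.12 rad and z of ring_long_c in the frame of tray between 0.008 and 0.018 m and linear speed of each of ring_long, ring_square, strip_long, strip_square below 0.01 m/s and contact force between each of ring_long, ring_square, strip_long, strip_square and the fingers below 0.05 N and z of ring_square_c in the frame of tray between 0.008 and 0.018 m and x of strip_long_c in the frame of strip_first_c between -0.015 and 0.015 m and y of strip_long_c in the frame of strip_first_c between -0.109 and -0.079 m and x of strip_square_c in the frame of strip_first_c between -0.018 and 0.018 m and y of strip_square_c in the frame of strip_first_c between -0.213 and -0.163 m and horizontal distance between strip_square_c and strip_long_c between 0.079 and 0.109 m and angle between the y axis of each of strip_long_c, strip_square_c and the y axis of strip_first_c, either way round below 0.3 rad and z of strip_long_c in the frame of tray between 0.008 and 0.018 m and z of strip_square_c in the frame of tray between 0.008 and 0.018 m); the robot touches nothing.
It fails at once if the first block of the ring case is shifted by more than 15 mm (distance of ring_first_c from where it was at the start of the episode above 0.015 m).
It fails at once if the first block of the strip case is shifted by more than 15 mm (distance of strip_first_c from where it was at the start of the episode above 0.015 m).
It fails at once if the brush is shifted by more than 20 mm (distance of brush from where it was at the start of the episode above 0.02 m).
It fails at once if the blade dispenser is shifted by more than 20 mm (distance of dispenser from where it was at the start of the episode above 0.02 m).
It also fails if it takes over 88 s, if anything falls off the work surface, if the arm or the gripper's body presses on something with over 40 N, if the wrist force passes 120 N, or if a joint passes its speed limit or range.

## Working session

There is one attempt and no reset: what is moved stays moved. The work goes in short steps, Python scripts to look and compute and a tool call to move; the robot and the scene stay as the last step left them, time stands still between calls to the robot, and variables do not carry over. Pictures are saved under pics/ and viewed, at most 14 in all, crops included, and the job is handed in when it is done.

Besides the shell and the picture viewer there is one more tool, called after "Call:" as name(argument=value, ...) on one line, values as JSON. play_rows: Moves the arm, as the interface text tells. Its arguments: {"type":"object","properties":{"moves":{"type":"array"},"force":{"type":"number"}},"required":["moves"]}

```bash
mkdir -p pics; ls; cat > h.py <<'E'
import numpy as np, cv2
from workcell import ctrl
from scipy.spatial.transform import Rotation as R
def cap(n,save=None):
    c=ctrl.capture(n); 
    if save: cv2.imwrite('pics/'+save,c['img'][:,:,::-1]); np.savez('pics/'+save+'.npz',**{k:c[k] for k in('img','range_z','intrinsics','pose')})
    return c
def world(c):
    z=c['range_z'];K=c['intrinsics'];v,u=np.mgrid[:z.shape[0],:z.shape[1]]
    p=np.stack([(u-K[0,2])/K[0,0]*z,(v-K[1,2])/K[1,1]*z,z],-1)
    T=c['pose'];return p@T[:3,:3].T+T[:3,3]
E
python3 - <<'E'
from h import *
cap('top','top.png');cap('scene','scene.png')
o=ctrl.get_obs();print(o)
a=cv2.imread('pics/top.png');cv2.imwrite('pics/top2.png',cv2.resize(a,(800,600),interpolation=cv2.INTER_CUBIC))
E
```

```text
pics
{'clock': 0.1, 'joint_positions': array([ 1.20501304e+00,  2.76510790e-01,  1.50599891e+00,  3.18130585e-05,
        1.36068017e+00, -1.20963435e-01]), 'qvel': array([-0.00043789, -0.00146345, -0.00232118, -0.00039356, -0.00022588,
       -0.00154795]), 'effort': array([ 2.91973120e-03, -4.05451834e+01, -2.37781531e+01,  7.05823442e-02,
        2.96851282e-02, -2.01218097e-05]), 'tool_pos': array([0.13916197, 0.55738988, 0.20470623]), 'tcp_rot': array([-3.83562039e-01, -3.11767074e+00,  2.42286000e-03]), 'force': array([-0.49015748, -0.25869527,  0.49825726]), 'torque': array([0.00126   , 0.00543084, 0.01921377]), 'finger_force': 0.0, 'width': 0.09402967228744467}
```

View pics/top2.png

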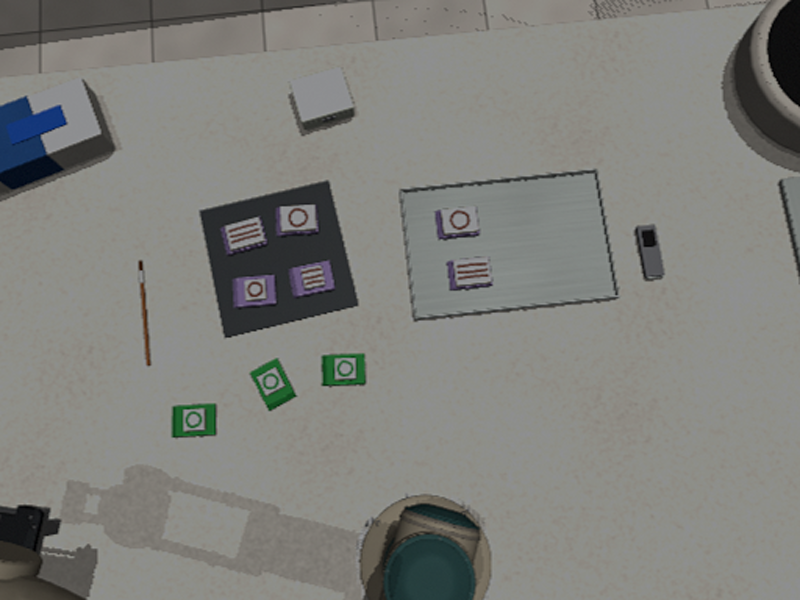

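The top view (800x600 pixels) shows these candidates:
- **Long wax on the mat:** strip_long (244,236) and ring_long (297,219).
- **Square wax on the mat:** ring_square (254,291) and strip_square (312,279).
- **First blocks on the tray:** ring at (459,221) in the far row, strip at (470,272) in the near row.
- **Green decoys to leave alone:** (194,420), (272,383) and (345,369).

Next I measure.

```bash
cat >> h.py <<'E'
def blocks(c,x=(0,1.),y=(-.6,.6),lo=.012,hi=.035,minpts=60):
    """cluster raised points, fit rect in the xy plane"""
    P=world(c);m=(c['range_z']>0)&(P[...,2]>lo)&(P[...,2]<hi)&(P[...,0]>x[0])&(P[...,0]<x[1])&(P[...,1]>y[0])&(P[...,1]<y[1])
    n,l,s,_=cv2.connectedComponentsWithStats(m.astype(np.uint8),connectivity=4);out=[]
    for i in range(1,n):
        if s[i,4]<minpts: continue
        k=l==i;p=P[k]; hsv=cv2.cvtColor(c['img'],cv2.COLOR_RGB2HSV)[k]
        (cx,cy),(w,h),a=cv2.minAreaRect((p[:,:2]*1000).astype(np.float32))
        if w>h: L,W,t=w,h,a
        else: L,W,t=h,w,a+90
        t=(t-90+90)%180-90  # yaw of own y from world y
        v,u=np.nonzero(k)
        out.append((u.mean().round(),v.mean().round(),round(cx,1),round(cy,1),round(L,1),round(W,1),round(t,1),round(np.percentile(p[:,2],95)*1000,1),len(p)))
    return out
E
python3 - <<'E'
from h import *
c=dict(np.load('pics/top.png.npz'))
for b in blocks(c): print(b)
print(c['pose'].round(3),c['intrinsics'])
P=world(c)
for u,v in [(215,220),(340,240),(270,200),(320,150),(380,130)]: # 800-scale spots
    print(P[int(v*.64),int(u*.64)].round(4))
# tray corners
for u,v in [(401,190),(596,171),(617,297),(414,319)]: print(P[int(v*.64),int(u*.64)].round(4))
E
```

```text
(np.float64(54.0), np.float64(93.0), 797.4, 525.7, 164.6, 80.6, 61.5, np.float64(33.9), 247)
(np.float64(209.0), np.float64(75.0), 788.7, 92.4, 95.8, 9.1, 13.1, np.float64(33.7), 124)
(np.float64(190.0), np.float64(140.0), 604.1, 163.6, 70.1, 50.0, -3.5, np.float64(27.1), 412)
(np.float64(293.0), np.float64(141.0), 569.9, -119.4, 73.6, 51.0, -1.2, np.float64(27.1), 424)
(np.float64(156.0), np.float64(150.0), 584.5, 259.5, 70.6, 50.1, 9.9, np.float64(26.9), 430)
(np.float64(415.0), np.float64(160.0), 480.4, -451.4, 96.8, 34.5, -89.3, np.float64(19.7), 324)
(np.float64(301.0), np.float64(174.0), 475.2, -131.1, 72.5, 53.4, -1.1, np.float64(27.3), 460)
(np.float64(200.0), np.float64(177.0), 494.4, 146.0, 70.3, 53.0, 4.8, np.float64(25.8), 364)
(np.float64(162.0), np.float64(185.0), 482.8, 247.2, 70.8, 52.3, 0.1, np.float64(26.5), 374)
(np.float64(220.0), np.float64(235.0), 328.5, 103.7, 50.8, 47.2, 2.1, np.float64(24.2), 223)
(np.float64(172.0), np.float64(244.0), 320.2, 230.6, 43.2, 41.6, -64.6, np.float64(24.2), 208)
(np.float64(124.0), np.float64(268.0), 271.1, 364.0, 42.9, 39.2, -0.9, np.float64(23.9), 204)
(np.float64(244.0), np.float64(346.0), 48.6, 67.3, 106.5, 37.8, 63.5, np.float64(27.7), 383)
[[-0.104 -0.97   0.219  0.161]
 [-0.995  0.102 -0.018  0.015]
 [-0.005 -0.219 -0.976  1.303]
 [ 0.     0.     0.     1.   ]] [[484.31807326   0.         256.99856191]
 [  0.         484.31807326 187.71417588]
 [  0.           0.           1.        ]]
[0.6239 0.3119 0.0039]
[0.5615 0.091  0.0062]
[0.6489 0.2114 0.0043]
[0.7378 0.114  0.    ]
[ 0.7666 -0.0017 -0.0012]
[ 0.6412 -0.0267  0.0134]
[ 0.6391 -0.3816  0.0146]
[ 0.4054 -0.3821  0.0056]
[ 0.4056 -0.0241 -0.0033]
```

View pics/scene.png

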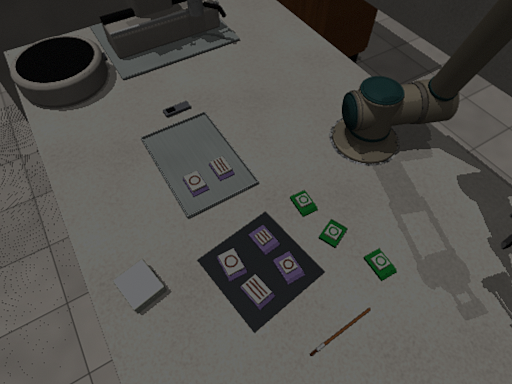

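```bash
cat >> h.py <<'E'
def go(x,y,z,th):
    """delta in tool axes from measured pose to TCP x,y,z (m), tool y at angle th (deg) from world x, tool down"""
    o=ctrl.get_obs();r=R.from_rotvec(o['tcp_rot']);t=np.radians(th)
    T=R.from_matrix(np.array([[-np.sin(t),np.cos(t),0],[np.cos(t),np.sin(t),0],[0,0,-1]]))
    print('d',r.inv().apply(np.array([x,y,z])-o['tool_pos']).round(4),'w',np.degrees((r.inv()*T).as_rotvec()).round(2),'q6',o['joint_positions'][5].round(2),'t',round(o['clock'],1))
E
python3 -c "
from h import *
go(.53,.2,.33,0)"
```

```text
d [-0.4658 -0.2522 -0.125 ] w [-9.000e-02  5.000e-02  7.597e+01] q6 -0.12 t 0.1
```

Call:
play_rows(moves=[{"dx": -0.466, "dy": -0.252, "dz": -0.125, "wz": 76}, {"dx": -0.466, "dy": -0.252, "dz": -0.125, "wz": 76}, {"dx": -0.466, "dy": -0.252, "dz": -0.125, "wz": 76}, {"dx": -0.466, "dy": -0.252, "dz": -0.125, "wz": 76}, {"dx": -0.466, "dy": -0.252, "dz": -0.125, "wz": 76}, {"dx": -0.466, "dy": -0.252, "dz": -0.125, "wz": 76}, {"dx": -0.466, "dy": -0.252, "dz": -0.125, "wz": 76}, {"dx": -0.466, "dy": -0.252, "dz": -0.125, "wz": 76}])

```text
invalid input
```

```bash
python3 -c "
from h import *
go(.53,.2,.33,0)"
```

```text
d [-0.4658 -0.2522 -0.125 ] w [-9.000e-02  5.000e-02  7.597e+01] q6 -0.12 t 0.1
```

Call:
play_rows(moves=[{"dx": -0.466, "dy": -0.252, "dz": -0.125, "wx": 0, "wy": 0, "wz": 76, "grip": 0.094}, {"dx": -0.466, "dy": -0.252, "dz": -0.125, "wx": 0, "wy": 0, "wz": 76, "grip": 0.094}, {"dx": -0.466, "dy": -0.252, "dz": -0.125, "wx": 0, "wy": 0, "wz": 76, "grip": 0.094}, {"dx": -0.466, "dy": -0.252, "dz": -0.125, "wx": 0, "wy": 0, "wz": 76, "grip": 0.094}, {"dx": -0.466, "dy": -0.252, "dz": -0.125, "wx": 0, "wy": 0, "wz": 76, "grip": 0.094}, {"dx": -0.466, "dy": -0.252, "dz": -0.125, "wx": 0, "wy": 0, "wz": 76, "grip": 0.094}, {"dx": -0.466, "dy": -0.252, "dz": -0.125, "wx": 0, "wy": 0, "wz": 76, "grip": 0.094}, {"dx": -0.466, "dy": -0.252, "dz": -0.125, "wx": 0, "wy": 0, "wz": 76, "grip": 0.094}], force=20)

```text
clock: 0.77
tool_pos: [0.3797, 0.3373, 0.2823]
tcp_rot: [-1.839, -2.547, 0.0]
force: [0.2, 0.3, -0.9]
width: 0.0938
finger_force: 0.0
```

```bash
python3 -c "
from h import *
go(.53,.2,.33,0)"
```

```text
d [-0.1776  0.0995 -0.0478] w [-0.02  0.   18.33] q6 0.27 t 0.8
```

Call:
play_rows(moves=[{"dx": -0.178, "dy": 0.1, "dz": -0.048, "wx": 0, "wy": 0, "wz": 18.3, "grip": 0.094}, {"dx": -0.178, "dy": 0.1, "dz": -0.048, "wx": 0, "wy": 0, "wz": 18.3, "grip": 0.094}, {"dx": -0.178, "dy": 0.1, "dz": -0.048, "wx": 0, "wy": 0, "wz": 18.3, "grip": 0.094}, {"dx": -0.178, "dy": 0.1, "dz": -0.048, "wx": 0, "wy": 0, "wz": 18.3, "grip": 0.094}, {"dx": -0.178, "dy": 0.1, "dz": -0.048, "wx": 0, "wy": 0, "wz": 18.3, "grip": 0.094}, {"dx": -0.178, "dy": 0.1, "dz": -0.048, "wx": 0, "wy": 0, "wz": 18.3, "grip": 0.094}, {"dx": -0.178, "dy": 0.1, "dz": -0.048, "wx": 0, "wy": 0, "wz": 18.3, "grip": 0.094}, {"dx": -0.178, "dy": 0.1, "dz": -0.048, "wx": 0, "wy": 0, "wz": 18.3, "grip": 0.094}])

```text
clock: 1.43
tool_pos: [0.53, 0.2025, 0.3292]
tcp_rot: [-2.214, -2.227, 0.002]
force: [-0.4, 0.1, 0.8]
width: 0.0938
finger_force: 0.0
```

```bash
python3 -c "
from h import *
c=cap('wrist','w1.png')
print(c['pose'].round(3))
for b in blocks(c,minpts=300): print(*b)
go(.53,-.12,.33,0)"
```

```text
[[ 1.     0.005 -0.     0.53 ]
 [ 0.005 -0.971 -0.24   0.271]
 [-0.002  0.24  -0.971  0.508]
 [ 0.     0.     0.     1.   ]]
71.0 41.0 269.5 361.9 37.5 36.3 87.5 19.9 802
298.0 120.0 585.2 258.5 67.6 51.6 10.6 22.9 1514
226.0 129.0 480.9 245.8 65.4 49.1 -5.1 22.8 843
117.0 139.0 319.8 229.4 36.7 36.0 -67.1 19.9 642
309.0 185.0 603.9 162.8 67.8 51.4 -1.8 22.9 1327
236.0 197.0 494.7 142.7 62.4 47.5 6.4 22.9 727
437.0 216.0 801.6 114.8 129.5 64.5 -29.0 34.3 663
130.0 221.0 328.6 101.9 36.9 36.4 -3.3 19.7 550
282.0 347.0 569.2 -123.7 63.9 50.5 0.6 22.7 942
226.0 352.0 473.7 -132.3 63.5 50.4 -0.5 22.7 924
d [-0.323  -0.0018 -0.0007] w [-0.11 -0.02  0.42] q6 0.24 t 1.5
```

View pics/w1.png

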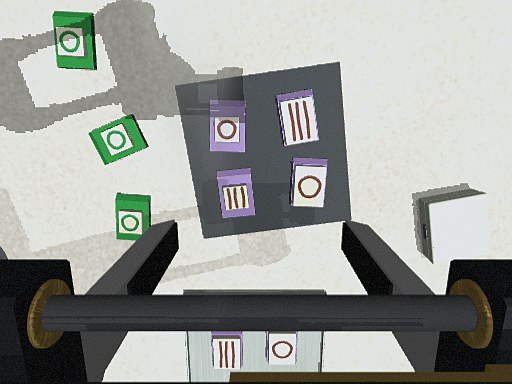

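```bash
python3 -c "
from h import *
c=dict(np.load('pics/w1.png.npz'))
for b in blocks(c,lo=.0085,minpts=300,x=(.45,.64)): print(*b)
a=c['img'][60:250,160:360,::-1];cv2.imwrite('pics/crop1.png',cv2.resize(a,None,fx=3,fy=3))"
```

```text
298.0 118.0 584.7 260.7 73.4 52.3 10.3 22.8 1778
227.0 126.0 482.1 248.3 73.3 51.5 -1.5 22.4 1729
308.0 183.0 604.0 164.1 71.6 52.2 -1.9 22.8 1558
236.0 194.0 493.1 146.4 72.3 52.3 6.2 22.5 1515
227.0 349.0 474.6 -131.9 70.5 48.5 -0.5 22.7 1080
281.0 347.0 569.3 -123.7 64.3 51.2 1.2 22.7 1002
```

View pics/crop1.png

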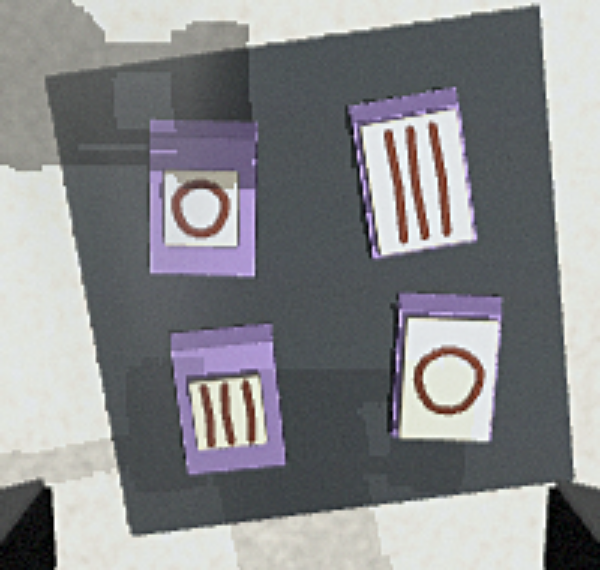

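Call:
play_rows(moves=[{"dx": -0.363, "dy": 0, "dz": 0, "wx": 0, "wy": 0, "wz": 0.4, "grip": 0.094}, {"dx": -0.363, "dy": 0, "dz": 0, "wx": 0, "wy": 0, "wz": 0.4, "grip": 0.094}, {"dx": -0.363, "dy": 0, "dz": 0, "wx": 0, "wy": 0, "wz": 0.4, "grip": 0.094}, {"dx": -0.363, "dy": 0, "dz": 0, "wx": 0, "wy": 0, "wz": 0.4, "grip": 0.094}, {"dx": -0.363, "dy": 0, "dz": 0, "wx": 0, "wy": 0, "wz": 0.4, "grip": 0.094}, {"dx": -0.363, "dy": 0, "dz": 0, "wx": 0, "wy": 0, "wz": 0.4, "grip": 0.094}, {"dx": -0.363, "dy": 0, "dz": 0, "wx": 0, "wy": 0, "wz": 0.4, "grip": 0.094}, {"dx": -0.363, "dy": 0, "dz": 0, "wx": 0, "wy": 0, "wz": 0.4, "grip": 0.094}])

```text
clock: 2.15
tool_pos: [0.5318, -0.1305, 0.3301]
tcp_rot: [-2.218, -2.224, -0.001]
force: [1.0, -0.1, -0.6]
width: 0.0937
finger_force: 0.0
```

```bash
python3 -c "
from h import *
c=cap('wrist','w2.png')
for b in blocks(c,lo=.0085,minpts=200,x=(.38,.66)): print(*b)
go(.584,.259,.15,0)"
```

```text
251.0 156.0 522.9 -191.6 333.1 240.6 0.1 14.6 1538
285.0 151.0 569.4 -121.4 72.1 52.4 0.0 22.9 1627
221.0 158.0 474.3 -131.1 70.8 51.9 0.4 22.9 1608
229.0 342.0 479.0 -453.1 95.0 37.1 -89.1 15.1 980
d [0.3999 0.0505 0.1761] w [-0.07  0.44 -0.25] q6 -0.37 t 2.2
```

View pics/w2.png

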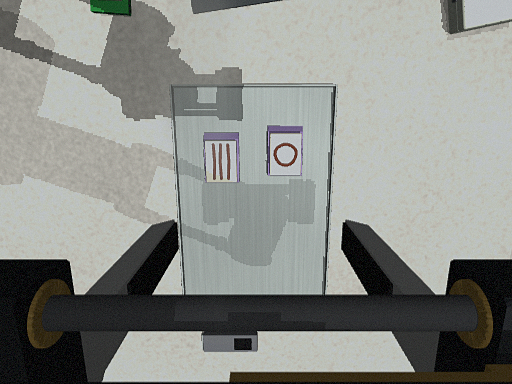

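```bash
python3 -c "
from h import *
go(.5847,.2595,.08,10.3)"
```

```text
d [0.401  0.0512 0.2461] w [ -0.11   0.44 -10.55] q6 -0.37 t 2.2
```

Call:
play_rows(moves=[{"dx": 0.401, "dy": 0.051, "dz": 0.246, "wx": 0, "wy": 0.4, "wz": -10.5, "grip": 0.08}, {"dx": 0.401, "dy": 0.051, "dz": 0.246, "wx": 0, "wy": 0.4, "wz": -10.5, "grip": 0.08}, {"dx": 0.401, "dy": 0.051, "dz": 0.246, "wx": 0, "wy": 0.4, "wz": -10.5, "grip": 0.08}, {"dx": 0.401, "dy": 0.051, "dz": 0.246, "wx": 0, "wy": 0.4, "wz": -10.5, "grip": 0.08}, {"dx": 0.401, "dy": 0.051, "dz": 0.246, "wx": 0, "wy": 0.4, "wz": -10.5, "grip": 0.08}, {"dx": 0.401, "dy": 0.051, "dz": 0.246, "wx": 0, "wy": 0.4, "wz": -10.5, "grip": 0.08}, {"dx": 0.401, "dy": 0.051, "dz": 0.246, "wx": 0, "wy": 0.4, "wz": -10.5, "grip": 0.08}, {"dx": 0.401, "dy": 0.051, "dz": 0.246, "wx": 0, "wy": 0.4, "wz": -10.5, "grip": 0.08}])

```text
clock: 2.87
tool_pos: [0.5671, 0.1553, 0.1559]
tcp_rot: [-2.003, -2.414, -0.008]
force: [1.2, -1.3, -0.5]
width: 0.0801
finger_force: 0.0
```

```bash
python3 -c "
from h import *
go(.5847,.2595,.08,10.3)"
```

```text
d [0.0986 0.0365 0.0766] w [ 0.03 -0.42  0.33] q6 -0.04 t 2.9
```

Call:
play_rows(moves=[{"dx": 0.099, "dy": 0.036, "dz": 0.077, "wx": 0, "wy": 0, "wz": 0, "grip": 0.08}, {"dx": 0.099, "dy": 0.036, "dz": 0.077, "wx": 0, "wy": 0, "wz": 0, "grip": 0.08}, {"dx": 0.099, "dy": 0.036, "dz": 0.077, "wx": 0, "wy": 0, "wz": 0, "grip": 0.08}, {"dx": 0.099, "dy": 0.036, "dz": 0.077, "wx": 0, "wy": 0, "wz": 0, "grip": 0.08}, {"dx": 0.099, "dy": 0.036, "dz": 0.077, "wx": 0, "wy": 0, "wz": 0, "grip": 0.08}, {"dx": 0.099, "dy": 0.036, "dz": 0.077, "wx": 0, "wy": 0, "wz": 0, "grip": 0.08}, {"dx": 0.099, "dy": 0.036, "dz": 0.077, "wx": 0, "wy": 0, "wz": 0, "grip": 0.08}])

```text
clock: 3.45
tool_pos: [0.5861, 0.2557, 0.0818]
tcp_rot: [-2.006, -2.413, -0.009]
force: [0.2, 0.2, 0.3]
width: 0.0798
finger_force: 0.0
```

```bash
python3 -c "
from h import *
c=cap('wrist','w3.png')
for b in blocks(c,lo=.0085,minpts=200,x=(.38,.66)): print(*b)
go(.5847,.2595,.006,10.3)"
```

```text
124.0 187.0 481.5 247.6 71.9 52.9 -1.2 22.2 6168
259.0 196.0 584.6 260.4 71.8 52.6 9.6 22.6 6067
109.0 276.0 479.1 169.0 25.0 23.4 10.5 13.1 477
264.0 282.0 603.3 191.6 55.0 24.2 -79.0 21.9 1452
151.0 338.0 515.1 119.8 15.7 14.7 1.7 12.8 218
256.0 341.0 603.1 141.3 52.6 25.9 89.4 22.5 1193
d [ 0.0039 -0.0012  0.0761] w [ 0.16 -0.39  0.15] q6 0.11 t 3.5
```

View pics/w3.png

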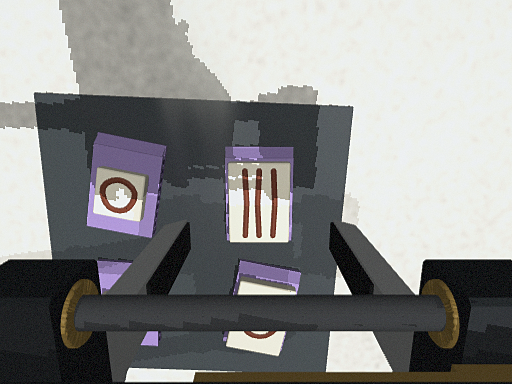

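Close view confirms strip_long centred between the fingers at (259,196). I'll descend and check the height before closing.

Call:
play_rows(moves=[{"dx": 0.003, "dy": -0.001, "dz": 0.03, "wx": 0, "wy": -0.2, "wz": 0, "grip": 0.08}, {"dx": 0.003, "dy": -0.001, "dz": 0.055, "wx": 0, "wy": -0.2, "wz": 0, "grip": 0.08}, {"dx": 0.003, "dy": -0.001, "dz": 0.068, "wx": 0, "wy": -0.2, "wz": 0, "grip": 0.08}, {"dx": 0.003, "dy": -0.001, "dz": 0.073, "wx": 0, "wy": -0.2, "wz": 0, "grip": 0.08}, {"dx": 0.003, "dy": -0.001, "dz": 0.073, "wx": 0, "wy": -0.2, "wz": 0, "grip": 0.08}, {"dx": 0.003, "dy": -0.001, "dz": 0.073, "wx": 0, "wy": -0.2, "wz": 0, "grip": 0.08}])

```text
clock: 4.0
tool_pos: [0.5857, 0.2587, 0.0089]
tcp_rot: [-2.01, -2.413, -0.007]
force: [0.8, 0.4, -0.1]
width: 0.08
finger_force: 0.0
```

```bash
python3 -c "
from h import *
go(.5847,.2595,.006,10.3)"
```

```text
d [ 0.0009 -0.0008  0.0029] w [ 0.16 -0.21  0.11] q6 0.12 t 4.0
```

Call:
play_rows(moves=[{"dx": 0.001, "dy": -0.001, "dz": 0.003, "wx": 0, "wy": 0, "wz": 0, "grip": 0.08}, {"dx": 0.001, "dy": -0.001, "dz": 0.003, "wx": 0, "wy": 0, "wz": 0, "grip": 0.08}, {"dx": 0.001, "dy": -0.001, "dz": 0.003, "wx": 0, "wy": 0, "wz": 0, "grip": 0.045}, {"dx": 0.001, "dy": -0.001, "dz": 0.003, "wx": 0, "wy": 0, "wz": 0, "grip": 0.045}, {"dx": 0.001, "dy": -0.001, "dz": 0.003, "wx": 0, "wy": 0, "wz": 0, "grip": 0.045}, {"dx": 0.001, "dy": -0.001, "dz": 0.003, "wx": 0, "wy": 0, "wz": 0, "grip": 0.045}, {"dx": 0.001, "dy": -0.001, "dz": 0.003, "wx": 0, "wy": 0, "wz": 0, "grip": 0.045}, {"dx": 0.001, "dy": -0.001, "dz": 0.003, "wx": 0, "wy": 0, "wz": 0, "grip": 0.045}], force=20)

```text
clock: 4.67
tool_pos: [0.5836, 0.2602, 0.0046]
tcp_rot: [-2.008, -2.413, -0.005]
force: [0.2, 0.7, 1.2]
width: 0.0518
finger_force: 20.0
```

```bash
python3 -c "
from h import *
go(.4745,-.2265,.09,0)"
```

```text
d [-0.4584 -0.1957 -0.0872] w [ 0.04 -0.21 10.48] q6 0.12 t 4.7
```

Call:
play_rows(moves=[{"dx": 0, "dy": 0, "dz": -0.04, "wx": 0, "wy": 0, "wz": 0, "grip": 0.045}, {"dx": 0, "dy": 0, "dz": -0.08, "wx": 0, "wy": 0, "wz": 0, "grip": 0.045}, {"dx": -0.458, "dy": -0.196, "dz": -0.09, "wx": 0, "wy": -0.2, "wz": 10.4, "grip": 0.045}, {"dx": -0.458, "dy": -0.196, "dz": -0.09, "wx": 0, "wy": -0.2, "wz": 10.4, "grip": 0.045}, {"dx": -0.458, "dy": -0.196, "dz": -0.09, "wx": 0, "wy": -0.2, "wz": 10.4, "grip": 0.045}, {"dx": -0.458, "dy": -0.196, "dz": -0.09, "wx": 0, "wy": -0.2, "wz": 10.4, "grip": 0.045}, {"dx": -0.458, "dy": -0.196, "dz": -0.09, "wx": 0, "wy": -0.2, "wz": 10.4, "grip": 0.045}, {"dx": -0.458, "dy": -0.196, "dz": -0.09, "wx": 0, "wy": -0.2, "wz": 10.4, "grip": 0.045}])

```text
clock: 5.33
tool_pos: [0.5276, 0.0143, 0.0886]
tcp_rot: [2.219, 2.224, 0.0]
force: [-0.1, -0.2, -0.3]
width: 0.0518
finger_force: 20.0
```

```bash
python3 -c "
from h import *
go(.4745,-.2265,.08,0)"
```

```text
d [-0.2407 -0.0536  0.0086] w [ 0.02 -0.    0.12] q6 -0.11 t 5.3
```

Call:
play_rows(moves=[{"dx": -0.24, "dy": -0.053, "dz": 0.008, "wx": 0, "wy": 0, "wz": 0, "grip": 0.045}, {"dx": -0.24, "dy": -0.053, "dz": 0.008, "wx": 0, "wy": 0, "wz": 0, "grip": 0.045}, {"dx": -0.24, "dy": -0.053, "dz": 0.008, "wx": 0, "wy": 0, "wz": 0, "grip": 0.045}, {"dx": -0.24, "dy": -0.053, "dz": 0.008, "wx": 0, "wy": 0, "wz": 0, "grip": 0.045}, {"dx": -0.24, "dy": -0.053, "dz": 0.008, "wx": 0, "wy": 0, "wz": 0, "grip": 0.045}, {"dx": -0.24, "dy": -0.053, "dz": 0.008, "wx": 0, "wy": 0, "wz": 0, "grip": 0.045}, {"dx": -0.24, "dy": -0.053, "dz": 0.008, "wx": 0, "wy": 0, "wz": 0, "grip": 0.045}, {"dx": -0.24, "dy": -0.053, "dz": 0.008, "wx": 0, "wy": 0, "wz": 0, "grip": 0.045}])

```text
clock: 6.0
tool_pos: [0.4752, -0.226, 0.0803]
tcp_rot: [-2.224, -2.218, -0.001]
force: [-0.1, -0.5, -0.0]
width: 0.0515
finger_force: 20.0
```

```bash
python3 -c "
from h import *
go(.4745,-.2265,.0055,0)"
```

```text
d [-0.0006 -0.0007  0.0748] w [-0.   -0.03 -0.16] q6 -0.57 t 6.0
```

Call:
play_rows(moves=[{"dx": 0, "dy": 0, "dz": 0.03, "wx": 0, "wy": 0, "wz": 0, "grip": 0.045}, {"dx": 0, "dy": 0, "dz": 0.055, "wx": 0, "wy": 0, "wz": 0, "grip": 0.045}, {"dx": 0, "dy": 0, "dz": 0.066, "wx": 0, "wy": 0, "wz": 0, "grip": 0.045}, {"dx": 0, "dy": 0, "dz": 0.072, "wx": 0, "wy": 0, "wz": 0, "grip": 0.045}, {"dx": 0, "dy": 0, "dz": 0.074, "wx": 0, "wy": 0, "wz": 0, "grip": 0.045}, {"dx": 0, "dy": 0, "dz": 0.074, "wx": 0, "wy": 0, "wz": 0, "grip": 0.045}])

```text
clock: 6.5
tool_pos: [0.4762, -0.2232, 0.0066]
tcp_rot: [-2.218, -2.224, -0.001]
force: [0.2, -0.0, -1.6]
width: 0.052
finger_force: 20.0
```

Call:
play_rows(moves=[{"dx": -0.002, "dy": -0.001, "dz": 0.001, "wx": 0, "wy": 0, "wz": 0, "grip": 0.045}, {"dx": -0.002, "dy": -0.001, "dz": 0.001, "wx": 0, "wy": 0, "wz": 0, "grip": 0.045}, {"dx": -0.002, "dy": -0.001, "dz": 0.001, "wx": 0, "wy": 0, "wz": 0, "grip": 0.078}, {"dx": -0.002, "dy": -0.001, "dz": 0.001, "wx": 0, "wy": 0, "wz": 0, "grip": 0.078}, {"dx": -0.002, "dy": -0.001, "dz": 0.001, "wx": 0, "wy": 0, "wz": 0, "grip": 0.078}, {"dx": -0.002, "dy": -0.001, "dz": 0.001, "wx": 0, "wy": 0, "wz": 0, "grip": 0.078}, {"dx": -0.002, "dy": -0.001, "dz": -0.04, "wx": 0, "wy": 0, "wz": 0, "grip": 0.078}, {"dx": -0.002, "dy": -0.001, "dz": -0.08, "wx": 0, "wy": 0, "wz": 0, "grip": 0.078}])

```text
clock: 7.17
tool_pos: [0.4729, -0.225, 0.0855]
tcp_rot: [-2.216, -2.218, 0.002]
force: [1.1, -0.7, 0.5]
width: 0.078
finger_force: 0.0
```

```bash
python3 -c "
from h import *
c=cap('wrist','w4.png')
for b in blocks(c,lo=.0085,minpts=200,x=(.38,.66)): print(*b)
go(.604,.163,.09,-1.9)"
```

```text
168.0 108.0 404.4 -162.1 161.0 3.8 0.1 14.3 1207
486.0 125.0 640.7 -178.2 192.9 5.2 0.4 14.2 1994
396.0 59.0 569.0 -121.2 71.7 52.4 0.0 22.7 7931
262.0 75.0 474.2 -132.1 71.9 52.5 0.1 22.7 7386
263.0 202.0 475.6 -226.6 71.6 52.6 0.1 22.6 5842
269.0 366.0 491.5 -381.6 189.0 41.7 77.6 13.7 1125
d [0.3914 0.1259 0.0034] w [0.57 0.33 1.98] q6 -0.58 t 7.2
```

Strip_long lies 94.5 mm from its first block and in line within 1.4 mm. Next is ring_long.

Call:
play_rows(moves=[{"dx": 0.391, "dy": 0.126, "dz": 0, "wx": 0.4, "wy": 0, "wz": 2, "grip": 0.08}, {"dx": 0.391, "dy": 0.126, "dz": 0, "wx": 0.4, "wy": 0, "wz": 2, "grip": 0.08}, {"dx": 0.391, "dy": 0.126, "dz": 0, "wx": 0.4, "wy": 0, "wz": 2, "grip": 0.08}, {"dx": 0.391, "dy": 0.126, "dz": 0, "wx": 0.4, "wy": 0, "wz": 2, "grip": 0.08}, {"dx": 0.391, "dy": 0.126, "dz": 0, "wx": 0.4, "wy": 0, "wz": 2, "grip": 0.08}, {"dx": 0.391, "dy": 0.126, "dz": 0, "wx": 0.4, "wy": 0, "wz": 2, "grip": 0.08}, {"dx": 0.391, "dy": 0.126, "dz": 0, "wx": 0.4, "wy": 0, "wz": 2, "grip": 0.08}, {"dx": 0.391, "dy": 0.126, "dz": 0, "wx": 0.4, "wy": 0, "wz": 2, "grip": 0.08}])

```text
clock: 7.88
tool_pos: [0.577, 0.0933, 0.0868]
tcp_rot: [-2.255, -2.181, 0.007]
force: [0.8, 0.0, -0.5]
width: 0.0801
finger_force: 0.0
```

```bash
python3 -c "
from h import *
go(.604,.163,.08,-1.9)"
```

```text
d [0.0706 0.0247 0.0066] w [-0.34  0.   -0.02] q6 0.07 t 7.9
```

Call:
play_rows(moves=[{"dx": 0.07, "dy": 0.025, "dz": 0.006, "wx": -0.2, "wy": 0, "wz": 0, "grip": 0.08}, {"dx": 0.07, "dy": 0.025, "dz": 0.006, "wx": -0.2, "wy": 0, "wz": 0, "grip": 0.08}, {"dx": 0.07, "dy": 0.025, "dz": 0.006, "wx": -0.2, "wy": 0, "wz": 0, "grip": 0.08}, {"dx": 0.07, "dy": 0.025, "dz": 0.006, "wx": -0.2, "wy": 0, "wz": 0, "grip": 0.08}, {"dx": 0.07, "dy": 0.025, "dz": 0.006, "wx": -0.2, "wy": 0, "wz": 0, "grip": 0.08}])

```text
clock: 8.3
tool_pos: [0.6034, 0.1599, 0.0802]
tcp_rot: [-2.256, -2.183, 0.005]
force: [-0.5, 0.3, -0.4]
width: 0.08
finger_force: 0.0
```

```bash
python3 -c "
from h import *
c=cap('wrist','w5.png')
for b in blocks(c,lo=.0085,minpts=200,x=(.38,.66)): print(*b)
go(.604,.163,.006,-1.9)"
```

```text
86.0 88.0 481.7 247.5 71.9 53.4 -1.4 22.3 7628
261.0 196.0 603.9 164.2 71.2 52.3 -1.9 22.5 6126
118.0 219.0 493.1 146.2 71.4 53.5 6.6 22.3 5273
d [0.0037 0.0008 0.0743] w [-0.23  0.04 -0.05] q6 0.18 t 8.3
```

Call:
play_rows(moves=[{"dx": 0.003, "dy": 0.001, "dz": 0.035, "wx": 0, "wy": 0, "wz": 0, "grip": 0.08}, {"dx": 0.003, "dy": 0.001, "dz": 0.06, "wx": 0, "wy": 0, "wz": 0, "grip": 0.08}, {"dx": 0.003, "dy": 0.001, "dz": 0.071, "wx": 0, "wy": 0, "wz": 0, "grip": 0.08}, {"dx": 0.003, "dy": 0.001, "dz": 0.075, "wx": 0, "wy": 0, "wz": 0, "grip": 0.08}, {"dx": 0.003, "dy": 0.001, "dz": 0.075, "wx": 0, "wy": 0, "wz": 0, "grip": 0.045}, {"dx": 0.003, "dy": 0.001, "dz": 0.075, "wx": 0, "wy": 0, "wz": 0, "grip": 0.045}, {"dx": 0.003, "dy": 0.001, "dz": 0.075, "wx": 0, "wy": 0, "wz": 0, "grip": 0.045}, {"dx": 0.003, "dy": 0.001, "dz": 0.075, "wx": 0, "wy": 0, "wz": 0, "grip": 0.045}])

```text
clock: 9.02
tool_pos: [0.606, 0.1634, 0.0069]
tcp_rot: [-2.258, -2.183, -0.0]
force: [0.2, -0.1, 0.1]
width: 0.0567
finger_force: 0.0
```

```bash
python3 -c "
from h import *
go(.5692,-.2165,.09,0)"
```

```text
d [-0.3809 -0.0239 -0.0833] w [-0.02 -0.03 -1.93] q6 0.19 t 9.0
```

Call:
play_rows(moves=[{"dx": 0, "dy": 0, "dz": 0.001, "wx": 0, "wy": 0, "wz": 0, "grip": 0.045}, {"dx": 0, "dy": 0, "dz": 0.001, "wx": 0, "wy": 0, "wz": 0, "grip": 0.045}, {"dx": 0, "dy": 0, "dz": 0.001, "wx": 0, "wy": 0, "wz": 0, "grip": 0.045}, {"dx": 0, "dy": 0, "dz": -0.04, "wx": 0, "wy": 0, "wz": 0, "grip": 0.045}, {"dx": 0, "dy": 0, "dz": -0.08, "wx": 0, "wy": 0, "wz": 0, "grip": 0.045}])

```text
clock: 9.43
tool_pos: [0.6029, 0.1631, 0.0844]
tcp_rot: [-2.254, -2.18, 0.011]
force: [0.9, -0.3, -0.2]
width: 0.0518
finger_force: 20.0
```

```bash
python3 -c "
from h import *
go(.5692,-.2165,.08,0)"
```

```text
d [-0.3805 -0.021   0.005 ] w [-0.51  0.05 -1.92] q6 0.19 t 9.4
```

Call:
play_rows(moves=[{"dx": -0.38, "dy": -0.021, "dz": 0.004, "wx": -0.2, "wy": 0, "wz": -1.9, "grip": 0.045}, {"dx": -0.38, "dy": -0.021, "dz": 0.004, "wx": -0.2, "wy": 0, "wz": -1.9, "grip": 0.045}, {"dx": -0.38, "dy": -0.021, "dz": 0.004, "wx": -0.2, "wy": 0, "wz": -1.9, "grip": 0.045}, {"dx": -0.38, "dy": -0.021, "dz": 0.004, "wx": -0.2, "wy": 0, "wz": -1.9, "grip": 0.045}, {"dx": -0.38, "dy": -0.021, "dz": 0.004, "wx": -0.2, "wy": 0, "wz": -1.9, "grip": 0.045}, {"dx": -0.38, "dy": -0.021, "dz": 0.004, "wx": -0.2, "wy": 0, "wz": -1.9, "grip": 0.045}, {"dx": -0.38, "dy": -0.021, "dz": 0.004, "wx": -0.2, "wy": 0, "wz": -1.9, "grip": 0.045}, {"dx": -0.38, "dy": -0.021, "dz": 0.004, "wx": -0.2, "wy": 0, "wz": -1.9, "grip": 0.045}])

```text
clock: 10.1
tool_pos: [0.5752, -0.1705, 0.0826]
tcp_rot: [2.221, 2.22, 0.001]
force: [0.6, -0.4, -0.3]
width: 0.0519
finger_force: 20.0
```

```bash
python3 -c "
from h import *
go(.5692,-.2165,.08,0)"
```

```text
d [-0.046  -0.006   0.0026] w [ 0.08  0.02 -0.01] q6 -0.4 t 10.1
```

Call:
play_rows(moves=[{"dx": -0.046, "dy": -0.006, "dz": 0.002, "wx": 0, "wy": 0, "wz": 0, "grip": 0.045}, {"dx": -0.046, "dy": -0.006, "dz": 0.002, "wx": 0, "wy": 0, "wz": 0, "grip": 0.045}, {"dx": -0.046, "dy": -0.006, "dz": 0.002, "wx": 0, "wy": 0, "wz": 0, "grip": 0.045}, {"dx": -0.046, "dy": -0.006, "dz": 0.035, "wx": 0, "wy": 0, "wz": 0, "grip": 0.045}, {"dx": -0.046, "dy": -0.006, "dz": 0.06, "wx": 0, "wy": 0, "wz": 0, "grip": 0.045}, {"dx": -0.046, "dy": -0.006, "dz": 0.07, "wx": 0, "wy": 0, "wz": 0, "grip": 0.045}, {"dx": -0.046, "dy": -0.006, "dz": 0.073, "wx": 0, "wy": 0, "wz": 0, "grip": 0.045}, {"dx": -0.046, "dy": -0.006, "dz": 0.073, "wx": 0, "wy": 0, "wz": 0, "grip": 0.045}])

```text
clock: 10.77
tool_pos: [0.5695, -0.2133, 0.0087]
tcp_rot: [-2.22, -2.222, -0.0]
force: [0.1, 0.0, -0.6]
width: 0.0512
finger_force: 20.0
```

```bash
python3 -c "
from h import *
go(.5692,-.2165,.0055,0)"
```

```text
d [-0.0032 -0.0003  0.0032] w [-0.04 -0.06  0.06] q6 -0.47 t 10.8
```

Call:
play_rows(moves=[{"dx": -0.003, "dy": 0, "dz": 0.003, "wx": 0, "wy": 0, "wz": 0, "grip": 0.045}, {"dx": -0.003, "dy": 0, "dz": 0.003, "wx": 0, "wy": 0, "wz": 0, "grip": 0.045}, {"dx": -0.003, "dy": 0, "dz": 0.003, "wx": 0, "wy": 0, "wz": 0, "grip": 0.078}, {"dx": -0.003, "dy": 0, "dz": 0.003, "wx": 0, "wy": 0, "wz": 0, "grip": 0.078}, {"dx": -0.003, "dy": 0, "dz": 0.003, "wx": 0, "wy": 0, "wz": 0, "grip": 0.078}, {"dx": -0.003, "dy": 0, "dz": 0.003, "wx": 0, "wy": 0, "wz": 0, "grip": 0.078}, {"dx": -0.003, "dy": 0, "dz": -0.038, "wx": 0, "wy": 0, "wz": 0, "grip": 0.078}, {"dx": -0.003, "dy": 0, "dz": -0.078, "wx": 0, "wy": 0, "wz": 0, "grip": 0.078}])

```text
clock: 11.43
tool_pos: [0.5674, -0.2167, 0.0857]
tcp_rot: [-2.218, -2.217, 0.003]
force: [1.1, 0.1, 1.1]
width: 0.078
finger_force: 0.0
```

```bash
python3 -c "
from h import *
c=cap('wrist','w6.png')
for b in blocks(c,lo=.0085,minpts=200,x=(.38,.66)): print(*b)
go(.482,.2465,.085,-1.4)"
```

```text
43.0 125.0 404.8 -169.8 193.6 5.1 0.2 14.1 1901
360.0 109.0 641.3 -155.2 162.5 4.2 0.0 14.2 1246
263.0 72.0 569.4 -121.4 70.9 52.5 -0.0 22.6 7395
132.0 87.0 474.6 -132.3 71.2 52.5 0.1 22.6 7374
264.0 201.0 570.7 -217.5 71.5 52.3 -0.0 22.5 5853
141.0 207.0 476.2 -224.9 69.8 52.0 0.8 22.5 4971
158.0 377.0 474.7 -382.9 54.8 5.2 -89.2 13.8 391
d [ 0.4662 -0.0918  0.0073] w [0.63 0.3  1.38] q6 -0.48 t 11.5
```

Ring_long sits 96 mm from its first block and in line. Next is ring_square.

Call:
play_rows(moves=[{"dx": 0.466, "dy": -0.091, "dz": 0.003, "wx": 0.3, "wy": 0, "wz": 1.4, "grip": 0.08}, {"dx": 0.466, "dy": -0.091, "dz": 0.003, "wx": 0.3, "wy": 0, "wz": 1.4, "grip": 0.08}, {"dx": 0.466, "dy": -0.091, "dz": 0.003, "wx": 0.3, "wy": 0, "wz": 1.4, "grip": 0.08}, {"dx": 0.466, "dy": -0.091, "dz": 0.003, "wx": 0.3, "wy": 0, "wz": 1.4, "grip": 0.08}, {"dx": 0.466, "dy": -0.091, "dz": 0.003, "wx": 0.3, "wy": 0, "wz": 1.4, "grip": 0.08}, {"dx": 0.466, "dy": -0.091, "dz": 0.003, "wx": 0.3, "wy": 0, "wz": 1.4, "grip": 0.08}, {"dx": 0.466, "dy": -0.091, "dz": 0.003, "wx": 0.3, "wy": 0, "wz": 1.4, "grip": 0.08}, {"dx": 0.466, "dy": -0.091, "dz": 0.003, "wx": 0.3, "wy": 0, "wz": 1.4, "grip": 0.08}])

```text
clock: 12.15
tool_pos: [0.5052, 0.1113, 0.0853]
tcp_rot: [-2.247, -2.191, 0.004]
force: [0.1, 0.4, 0.0]
width: 0.0804
finger_force: 0.0
```

```bash
python3 -c "
from h import *
go(.482,.2465,.08,-1.4)"
```

```text
d [ 0.1346 -0.0266  0.0054] w [-0.21 -0.01 -0.05] q6 0.11 t 12.2
```

Call:
play_rows(moves=[{"dx": 0.134, "dy": -0.026, "dz": 0.005, "wx": -0.2, "wy": 0, "wz": 0, "grip": 0.08}, {"dx": 0.134, "dy": -0.026, "dz": 0.005, "wx": -0.2, "wy": 0, "wz": 0, "grip": 0.08}, {"dx": 0.134, "dy": -0.026, "dz": 0.005, "wx": -0.2, "wy": 0, "wz": 0, "grip": 0.08}, {"dx": 0.134, "dy": -0.026, "dz": 0.005, "wx": -0.2, "wy": 0, "wz": 0, "grip": 0.08}, {"dx": 0.134, "dy": -0.026, "dz": 0.005, "wx": -0.2, "wy": 0, "wz": 0, "grip": 0.08}, {"dx": 0.134, "dy": -0.026, "dz": 0.005, "wx": -0.2, "wy": 0, "wz": 0, "grip": 0.08}, {"dx": 0.134, "dy": -0.026, "dz": 0.005, "wx": -0.2, "wy": 0, "wz": 0, "grip": 0.08}])

```text
clock: 12.73
tool_pos: [0.4833, 0.2427, 0.08]
tcp_rot: [-2.249, -2.193, 0.003]
force: [1.0, -0.2, -0.1]
width: 0.08
finger_force: 0.0
```

```bash
python3 -c "
from h import *
c=cap('wrist','w7.png')
for b in blocks(c,lo=.0085,minpts=200,x=(.38,.66)): print(*b)
go(.482,.2465,.006,-1.4)"
```

```text
257.0 194.0 481.4 248.0 72.1 52.4 -1.1 22.2 6046
272.0 283.0 490.4 173.9 52.1 20.7 -90.0 12.8 1256
276.0 340.0 495.6 123.8 52.2 28.6 -85.7 22.3 1114
d [ 0.0041 -0.0015  0.0741] w [-0.08  0.04 -0.12] q6 0.36 t 12.8
```

Call:
play_rows(moves=[{"dx": 0.003, "dy": -0.001, "dz": 0.035, "wx": 0, "wy": 0, "wz": 0, "grip": 0.08}, {"dx": 0.003, "dy": -0.001, "dz": 0.06, "wx": 0, "wy": 0, "wz": 0, "grip": 0.08}, {"dx": 0.003, "dy": -0.001, "dz": 0.071, "wx": 0, "wy": 0, "wz": 0, "grip": 0.08}, {"dx": 0.003, "dy": -0.001, "dz": 0.075, "wx": 0, "wy": 0, "wz": 0, "grip": 0.08}, {"dx": 0.003, "dy": -0.001, "dz": 0.075, "wx": 0, "wy": 0, "wz": 0, "grip": 0.045}, {"dx": 0.003, "dy": -0.001, "dz": 0.075, "wx": 0, "wy": 0, "wz": 0, "grip": 0.045}, {"dx": 0.003, "dy": -0.001, "dz": 0.075, "wx": 0, "wy": 0, "wz": 0, "grip": 0.045}, {"dx": 0.003, "dy": -0.001, "dz": 0.075, "wx": 0, "wy": 0, "wz": 0, "grip": 0.045}])

```text
clock: 13.45
tool_pos: [0.4829, 0.2468, 0.0058]
tcp_rot: [-2.25, -2.192, -0.001]
force: [0.4, -0.5, -0.4]
width: 0.0568
finger_force: 0.0
```

Call:
play_rows(moves=[{"dx": 0, "dy": 0, "dz": 0.001, "wx": 0, "wy": 0, "wz": 0, "grip": 0.045}, {"dx": 0, "dy": 0, "dz": 0.001, "wx": 0, "wy": 0, "wz": 0, "grip": 0.045}, {"dx": 0, "dy": 0, "dz": 0.001, "wx": 0, "wy": 0, "wz": 0, "grip": 0.045}, {"dx": 0, "dy": 0, "dz": -0.04, "wx": 0, "wy": 0, "wz": 0, "grip": 0.045}, {"dx": 0, "dy": 0, "dz": -0.08, "wx": 0, "wy": 0, "wz": 0, "grip": 0.045}])

```text
clock: 13.87
tool_pos: [0.48, 0.2464, 0.0841]
tcp_rot: [-2.246, -2.191, 0.01]
force: [0.6, 0.4, -0.6]
width: 0.0517
finger_force: 20.0
```

```bash
python3 -c "
from h import *
go(.569,-.3095,.08,0)"
```

```text
d [-0.5535  0.1028  0.0046] w [-0.41  0.12 -1.42] q6 0.37 t 13.9
```

Call:
play_rows(moves=[{"dx": -0.553, "dy": 0.102, "dz": 0.004, "wx": -0.2, "wy": 0, "wz": -1.4, "grip": 0.045}, {"dx": -0.553, "dy": 0.102, "dz": 0.004, "wx": -0.2, "wy": 0, "wz": -1.4, "grip": 0.045}, {"dx": -0.553, "dy": 0.102, "dz": 0.004, "wx": -0.2, "wy": 0, "wz": -1.4, "grip": 0.045}, {"dx": -0.553, "dy": 0.102, "dz": 0.004, "wx": -0.2, "wy": 0, "wz": -1.4, "grip": 0.045}, {"dx": -0.553, "dy": 0.102, "dz": 0.004, "wx": -0.2, "wy": 0, "wz": -1.4, "grip": 0.045}, {"dx": -0.553, "dy": 0.102, "dz": 0.004, "wx": -0.2, "wy": 0, "wz": -1.4, "grip": 0.045}, {"dx": -0.553, "dy": 0.102, "dz": 0.004, "wx": -0.2, "wy": 0, "wz": -1.4, "grip": 0.045}, {"dx": -0.553, "dy": 0.102, "dz": 0.004, "wx": -0.2, "wy": 0, "wz": -1.4, "grip": 0.045}])

```text
clock: 14.53
tool_pos: [0.5344, -0.084, 0.0828]
tcp_rot: [2.221, 2.22, 0.003]
force: [0.4, -0.6, -0.9]
width: 0.0517
finger_force: 20.0
```

```bash
python3 -c "
from h import *
go(.569,-.3095,.08,0)"
```

```text
d [-0.2255  0.0347  0.0029] w [ 0.15 -0.   -0.02] q6 -0.29 t 14.5
```

Call:
play_rows(moves=[{"dx": -0.225, "dy": 0.034, "dz": 0.003, "wx": 0, "wy": 0, "wz": 0, "grip": 0.045}, {"dx": -0.225, "dy": 0.034, "dz": 0.003, "wx": 0, "wy": 0, "wz": 0, "grip": 0.045}, {"dx": -0.225, "dy": 0.034, "dz": 0.003, "wx": 0, "wy": 0, "wz": 0, "grip": 0.045}, {"dx": -0.225, "dy": 0.034, "dz": 0.003, "wx": 0, "wy": 0, "wz": 0, "grip": 0.045}, {"dx": -0.225, "dy": 0.034, "dz": 0.003, "wx": 0, "wy": 0, "wz": 0, "grip": 0.045}, {"dx": -0.225, "dy": 0.034, "dz": 0.003, "wx": 0, "wy": 0, "wz": 0, "grip": 0.045}, {"dx": -0.225, "dy": 0.034, "dz": 0.003, "wx": 0, "wy": 0, "wz": 0, "grip": 0.045}, {"dx": -0.225, "dy": 0.034, "dz": 0.003, "wx": 0, "wy": 0, "wz": 0, "grip": 0.045}])

```text
clock: 15.2
tool_pos: [0.5679, -0.3077, 0.079]
tcp_rot: [2.224, 2.219, 0.003]
force: [-0.5, -0.2, -1.3]
width: 0.0518
finger_force: 20.0
```

```bash
python3 -c "
from h import *
go(.569,-.3095,.0055,0)"
```

```text
d [-0.0019  0.001   0.0735] w [ 0.08 -0.07 -0.14] q6 -0.6 t 15.2
```

Call:
play_rows(moves=[{"dx": -0.001, "dy": 0.001, "dz": 0.035, "wx": 0, "wy": 0, "wz": 0, "grip": 0.045}, {"dx": -0.001, "dy": 0.001, "dz": 0.06, "wx": 0, "wy": 0, "wz": 0, "grip": 0.045}, {"dx": -0.001, "dy": 0.001, "dz": 0.07, "wx": 0, "wy": 0, "wz": 0, "grip": 0.045}, {"dx": -0.001, "dy": 0.001, "dz": 0.073, "wx": 0, "wy": 0, "wz": 0, "grip": 0.045}, {"dx": -0.001, "dy": 0.001, "dz": 0.073, "wx": 0, "wy": 0, "wz": 0, "grip": 0.045}, {"dx": -0.001, "dy": 0.001, "dz": 0.073, "wx": 0, "wy": 0, "wz": 0, "grip": 0.045}])

```text
clock: 15.7
tool_pos: [0.5705, -0.3078, 0.0079]
tcp_rot: [2.218, 2.22, 0.003]
force: [0.6, -0.9, 0.1]
width: 0.0518
finger_force: 20.0
```

Call:
play_rows(moves=[{"dx": -0.001, "dy": -0.001, "dz": 0.002, "wx": 0, "wy": 0, "wz": 0, "grip": 0.045}, {"dx": -0.001, "dy": -0.001, "dz": 0.002, "wx": 0, "wy": 0, "wz": 0, "grip": 0.045}, {"dx": -0.001, "dy": -0.001, "dz": 0.002, "wx": 0, "wy": 0, "wz": 0, "grip": 0.078}, {"dx": -0.001, "dy": -0.001, "dz": 0.002, "wx": 0, "wy": 0, "wz": 0, "grip": 0.078}, {"dx": -0.001, "dy": -0.001, "dz": 0.002, "wx": 0, "wy": 0, "wz": 0, "grip": 0.078}, {"dx": -0.001, "dy": -0.001, "dz": 0.002, "wx": 0, "wy": 0, "wz": 0, "grip": 0.078}, {"dx": -0.001, "dy": -0.001, "dz": -0.038, "wx": 0, "wy": 0, "wz": 0, "grip": 0.078}, {"dx": -0.001, "dy": -0.001, "dz": -0.078, "wx": 0, "wy": 0, "wz": 0, "grip": 0.078}])

```text
clock: 16.37
tool_pos: [0.5663, -0.3078, 0.0828]
tcp_rot: [-2.218, -2.217, -0.0]
force: [-0.3, 0.2, 0.1]
width: 0.078
finger_force: 0.0
```

```bash
python3 -c "
from h import *
c=cap('wrist','w8.png')
for b in blocks(c,lo=.0085,minpts=200,x=(.42,.63)): print(*b)
go(.493,.1455,.085,6.4)"
```

```text
125.0 2.0 474.7 -166.9 52.3 3.1 -89.7 12.9 406
266.0 79.0 570.7 -217.9 71.5 52.4 -0.2 22.6 7485
134.0 93.0 476.0 -226.6 71.4 52.4 0.1 22.6 7471
263.0 201.0 568.9 -308.4 72.0 52.4 -0.2 22.3 5822
255.0 289.0 561.6 -382.8 136.7 4.4 -89.8 14.0 956
175.0 359.0 488.9 -452.9 78.2 35.1 -89.7 15.3 2661
d [ 0.457  -0.0792  0.0046] w [ 0.65  0.41 -6.42] q6 -0.61 t 16.4
```

Ring_square sits 187 mm from its first block and 90.5 mm from ring_long. The last one is strip_square.

Call:
play_rows(moves=[{"dx": 0.457, "dy": -0.079, "dz": 0.003, "wx": 0.4, "wy": 0.2, "wz": -6.4, "grip": 0.08}, {"dx": 0.457, "dy": -0.079, "dz": 0.003, "wx": 0.4, "wy": 0.2, "wz": -6.4, "grip": 0.08}, {"dx": 0.457, "dy": -0.079, "dz": 0.003, "wx": 0.4, "wy": 0.2, "wz": -6.4, "grip": 0.08}, {"dx": 0.457, "dy": -0.079, "dz": 0.003, "wx": 0.4, "wy": 0.2, "wz": -6.4, "grip": 0.08}, {"dx": 0.457, "dy": -0.079, "dz": 0.003, "wx": 0.4, "wy": 0.2, "wz": -6.4, "grip": 0.08}, {"dx": 0.457, "dy": -0.079, "dz": 0.003, "wx": 0.4, "wy": 0.2, "wz": -6.4, "grip": 0.08}, {"dx": 0.457, "dy": -0.079, "dz": 0.003, "wx": 0.4, "wy": 0.2, "wz": -6.4, "grip": 0.08}, {"dx": 0.457, "dy": -0.079, "dz": 0.003, "wx": 0.4, "wy": 0.2, "wz": -6.4, "grip": 0.08}])

```text
clock: 17.08
tool_pos: [0.5112, 0.0212, 0.0826]
tcp_rot: [-2.092, -2.337, 0.001]
force: [1.0, -1.1, -0.3]
width: 0.08
finger_force: 0.0
```

```bash
python3 -c "
from h import *
go(.493,.1455,.08,6.4)"
```

```text
d [ 0.1256 -0.0044  0.0031] w [-0.21 -0.2  -0.05] q6 -0.21 t 17.1
```

Call:
play_rows(moves=[{"dx": 0.126, "dy": -0.004, "dz": 0.003, "wx": -0.2, "wy": -0.2, "wz": 0, "grip": 0.08}, {"dx": 0.126, "dy": -0.004, "dz": 0.003, "wx": -0.2, "wy": -0.2, "wz": 0, "grip": 0.08}, {"dx": 0.126, "dy": -0.004, "dz": 0.003, "wx": -0.2, "wy": -0.2, "wz": 0, "grip": 0.08}, {"dx": 0.126, "dy": -0.004, "dz": 0.003, "wx": -0.2, "wy": -0.2, "wz": 0, "grip": 0.08}, {"dx": 0.126, "dy": -0.004, "dz": 0.003, "wx": -0.2, "wy": -0.2, "wz": 0, "grip": 0.08}, {"dx": 0.126, "dy": -0.004, "dz": 0.003, "wx": -0.2, "wy": -0.2, "wz": 0, "grip": 0.08}, {"dx": 0.126, "dy": -0.004, "dz": 0.003, "wx": -0.2, "wy": -0.2, "wz": 0, "grip": 0.08}])

```text
clock: 17.67
tool_pos: [0.4941, 0.1429, 0.0799]
tcp_rot: [-2.096, -2.34, 0.002]
force: [-0.7, 0.5, 0.0]
width: 0.0799
finger_force: 0.0
```

```bash
python3 -c "
from h import *
c=cap('wrist','w9.png')
for b in blocks(c,lo=.0085,minpts=200,x=(.38,.66)): print(*b)
go(.493,.1455,.006,6.4)"
```

```text
259.0 197.0 493.0 146.1 71.9 52.3 6.3 22.3 5998
163.0 377.0 427.9 -28.1 50.1 11.5 -85.4 13.9 388
d [ 0.003  -0.0008  0.0739] w [-0.06  0.02 -0.14] q6 0.04 t 17.7
```

Call:
play_rows(moves=[{"dx": 0.003, "dy": -0.001, "dz": 0.035, "wx": 0, "wy": 0, "wz": 0, "grip": 0.08}, {"dx": 0.003, "dy": -0.001, "dz": 0.06, "wx": 0, "wy": 0, "wz": 0, "grip": 0.08}, {"dx": 0.003, "dy": -0.001, "dz": 0.071, "wx": 0, "wy": 0, "wz": 0, "grip": 0.08}, {"dx": 0.003, "dy": -0.001, "dz": 0.075, "wx": 0, "wy": 0, "wz": 0, "grip": 0.08}, {"dx": 0.003, "dy": -0.001, "dz": 0.075, "wx": 0, "wy": 0, "wz": 0, "grip": 0.045}, {"dx": 0.003, "dy": -0.001, "dz": 0.075, "wx": 0, "wy": 0, "wz": 0, "grip": 0.045}, {"dx": 0.003, "dy": -0.001, "dz": 0.075, "wx": 0, "wy": 0, "wz": 0, "grip": 0.045}, {"dx": 0.003, "dy": -0.001, "dz": 0.075, "wx": 0, "wy": 0, "wz": 0, "grip": 0.045}])

```text
clock: 18.38
tool_pos: [0.4931, 0.1466, 0.0054]
tcp_rot: [2.096, 2.341, 0.0]
force: [0.2, -0.4, -0.0]
width: 0.0569
finger_force: 0.0
```

Call:
play_rows(moves=[{"dx": 0, "dy": 0, "dz": 0.001, "wx": 0, "wy": 0, "wz": 0, "grip": 0.045}, {"dx": 0, "dy": 0, "dz": 0.001, "wx": 0, "wy": 0, "wz": 0, "grip": 0.045}, {"dx": 0, "dy": 0, "dz": 0.001, "wx": 0, "wy": 0, "wz": 0, "grip": 0.045}, {"dx": 0, "dy": 0, "dz": -0.04, "wx": 0, "wy": 0, "wz": 0, "grip": 0.045}, {"dx": 0, "dy": 0, "dz": -0.08, "wx": 0, "wy": 0, "wz": 0, "grip": 0.045}])

```text
clock: 18.8
tool_pos: [0.4901, 0.1467, 0.0839]
tcp_rot: [-2.091, -2.338, 0.009]
force: [1.0, -0.6, -0.4]
width: 0.0517
finger_force: 20.0
```

```bash
python3 -c "
from h import *
go(.4745,-.3195,.08,0)"
```

```text
d [-0.4616 -0.0673  0.0044] w [-0.43  0.03  6.37] q6 0.04 t 18.8
```

Call:
play_rows(moves=[{"dx": -0.462, "dy": -0.067, "dz": 0.004, "wx": -0.2, "wy": 0, "wz": 6.4, "grip": 0.045}, {"dx": -0.462, "dy": -0.067, "dz": 0.004, "wx": -0.2, "wy": 0, "wz": 6.4, "grip": 0.045}, {"dx": -0.462, "dy": -0.067, "dz": 0.004, "wx": -0.2, "wy": 0, "wz": 6.4, "grip": 0.045}, {"dx": -0.462, "dy": -0.067, "dz": 0.004, "wx": -0.2, "wy": 0, "wz": 6.4, "grip": 0.045}, {"dx": -0.462, "dy": -0.067, "dz": 0.004, "wx": -0.2, "wy": 0, "wz": 6.4, "grip": 0.045}, {"dx": -0.462, "dy": -0.067, "dz": 0.004, "wx": -0.2, "wy": 0, "wz": 6.4, "grip": 0.045}, {"dx": -0.462, "dy": -0.067, "dz": 0.004, "wx": -0.2, "wy": 0, "wz": 6.4, "grip": 0.045}, {"dx": -0.462, "dy": -0.067, "dz": 0.004, "wx": -0.2, "wy": 0, "wz": 6.4, "grip": 0.045}])

```text
clock: 19.47
tool_pos: [0.481, -0.1879, 0.0821]
tcp_rot: [2.221, 2.22, 0.003]
force: [0.5, -0.4, -1.8]
width: 0.0516
finger_force: 20.0
```

```bash
python3 -c "
from h import *
go(.4745,-.3195,.08,0)"
```

```text
d [-0.1316 -0.0064  0.0021] w [ 0.16 -0.01 -0.03] q6 -0.51 t 19.5
```

Call:
play_rows(moves=[{"dx": -0.131, "dy": -0.006, "dz": 0.002, "wx": 0, "wy": 0, "wz": 0, "grip": 0.045}, {"dx": -0.131, "dy": -0.006, "dz": 0.002, "wx": 0, "wy": 0, "wz": 0, "grip": 0.045}, {"dx": -0.131, "dy": -0.006, "dz": 0.002, "wx": 0, "wy": 0, "wz": 0, "grip": 0.045}, {"dx": -0.131, "dy": -0.006, "dz": 0.002, "wx": 0, "wy": 0, "wz": 0, "grip": 0.045}, {"dx": -0.131, "dy": -0.006, "dz": 0.002, "wx": 0, "wy": 0, "wz": 0, "grip": 0.045}, {"dx": -0.131, "dy": -0.006, "dz": 0.002, "wx": 0, "wy": 0, "wz": 0, "grip": 0.045}])

```text
clock: 19.97
tool_pos: [0.4749, -0.3164, 0.0795]
tcp_rot: [-2.223, -2.219, -0.004]
force: [-0.1, 0.4, -0.3]
width: 0.052
finger_force: 20.0
```

```bash
python3 -c "
from h import *
go(.4745,-.3195,.0055,0)"
```

```text
d [-0.0032 -0.0005  0.074 ] w [ 0.08 -0.11 -0.1 ] q6 -0.71 t 20.0
```

Call:
play_rows(moves=[{"dx": -0.003, "dy": 0, "dz": 0.035, "wx": 0, "wy": 0, "wz": 0, "grip": 0.045}, {"dx": -0.003, "dy": 0, "dz": 0.06, "wx": 0, "wy": 0, "wz": 0, "grip": 0.045}, {"dx": -0.003, "dy": 0, "dz": 0.07, "wx": 0, "wy": 0, "wz": 0, "grip": 0.045}, {"dx": -0.003, "dy": 0, "dz": 0.073, "wx": 0, "wy": 0, "wz": 0, "grip": 0.045}, {"dx": -0.003, "dy": 0, "dz": 0.073, "wx": 0, "wy": 0, "wz": 0, "grip": 0.045}, {"dx": -0.003, "dy": 0, "dz": 0.073, "wx": 0, "wy": 0, "wz": 0, "grip": 0.045}])

```text
clock: 20.47
tool_pos: [0.4765, -0.3198, 0.0081]
tcp_rot: [2.218, 2.22, 0.003]
force: [-1.0, -0.0, -0.7]
width: 0.0519
finger_force: 20.0
```

Call:
play_rows(moves=[{"dx": 0, "dy": -0.001, "dz": 0.002, "wx": 0, "wy": 0, "wz": 0, "grip": 0.045}, {"dx": 0, "dy": -0.001, "dz": 0.002, "wx": 0, "wy": 0, "wz": 0, "grip": 0.045}, {"dx": 0, "dy": -0.001, "dz": 0.002, "wx": 0, "wy": 0, "wz": 0, "grip": 0.078}, {"dx": 0, "dy": -0.001, "dz": 0.002, "wx": 0, "wy": 0, "wz": 0, "grip": 0.078}, {"dx": 0, "dy": -0.001, "dz": 0.002, "wx": 0, "wy": 0, "wz": 0, "grip": 0.078}, {"dx": 0, "dy": -0.001, "dz": 0.002, "wx": 0, "wy": 0, "wz": 0, "grip": 0.078}, {"dx": 0, "dy": -0.001, "dz": -0.038, "wx": 0, "wy": 0, "wz": 0, "grip": 0.078}, {"dx": 0, "dy": -0.001, "dz": -0.078, "wx": 0, "wy": 0, "wz": 0, "grip": 0.078}])

```text
clock: 21.13
tool_pos: [0.4726, -0.3186, 0.0835]
tcp_rot: [-2.218, -2.217, -0.002]
force: [1.4, -0.5, 0.9]
width: 0.0781
finger_force: 0.0
```

Call:
play_rows(moves=[{"dx": 0.12, "dy": -0.01, "dz": -0.25, "wx": 0, "wy": 0, "wz": 0, "grip": 0.078}, {"dx": 0.12, "dy": -0.01, "dz": -0.25, "wx": 0, "wy": 0, "wz": 0, "grip": 0.078}, {"dx": 0.12, "dy": -0.01, "dz": -0.25, "wx": 0, "wy": 0, "wz": 0, "grip": 0.078}, {"dx": 0.12, "dy": -0.01, "dz": -0.25, "wx": 0, "wy": 0, "wz": 0, "grip": 0.078}, {"dx": 0.12, "dy": -0.01, "dz": -0.25, "wx": 0, "wy": 0, "wz": 0, "grip": 0.078}, {"dx": 0.12, "dy": -0.01, "dz": -0.25, "wx": 0, "wy": 0, "wz": 0, "grip": 0.078}, {"dx": 0.12, "dy": -0.01, "dz": -0.25, "wx": 0, "wy": 0, "wz": 0, "grip": 0.078}, {"dx": 0.12, "dy": -0.01, "dz": -0.25, "wx": 0, "wy": 0, "wz": 0, "grip": 0.078}])

```text
clock: 21.8
tool_pos: [0.4658, -0.1991, 0.3417]
tcp_rot: [2.211, 2.215, 0.009]
force: [0.1, -0.5, 0.8]
width: 0.0783
finger_force: 0.0
```

```bash
python3 -c "
from h import *
c=cap('wrist','w10.png')
for b in blocks(c,lo=.0085,minpts=200,x=(.42,.63)): print(*b)
"
```

```text
298.0 33.0 524.9 -26.5 209.7 3.5 -89.8 14.5 448
326.0 103.0 569.3 -120.5 71.8 52.6 0.0 22.8 1737
262.0 110.0 474.3 -131.3 71.0 52.1 -0.3 22.9 1709
324.0 167.0 570.6 -217.1 70.5 52.7 -0.0 22.8 1513
263.0 173.0 476.1 -226.5 71.2 51.1 -0.5 22.8 1487
318.0 221.0 568.9 -308.4 71.5 52.4 -0.1 22.5 1151
262.0 230.0 475.4 -320.2 72.1 51.2 -0.4 22.4 1317
281.0 265.0 508.5 -382.8 175.5 4.2 89.9 14.5 297
```

View pics/w10.png

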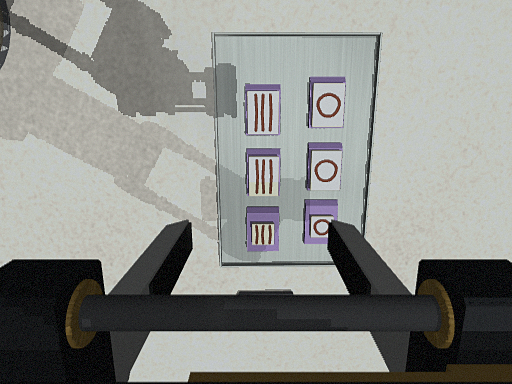

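All six blocks are in their rows: strips at (262,110), (263,173), (262,230) and rings at (326,103), (324,167), (318,221). They are flat, in line, and every offset is within tolerance.

```bash
python3 -c "
from workcell import ctrl
print(ctrl.hand_in())"
```

```text
the job is handed in; nothing more can be done
None
```

The job is handed in: the long blocks lie 95–97 mm and the square blocks 188–189 mm along their own rows, all flat, wax up, in line within 2 mm and released, at about 22 s of the allowed 88 s; the hand-in returned no verdict.

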